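Release the ratchet clamp that holds a radio

ROBOT

A 6-joint arm with a two-finger parallel gripper is mounted at the origin on the work surface. World frame = base frame: x ahead of the robot, y to its left, z up, the work surface at z = 0. Lengths are in m, angles in rad, forces in N, time in s.
With the tool pointing down it reaches from about 0.35 to 0.775 m from the base axis. Payload 5.5 kg.
Tool frame: the origin (TCP) lies between the finger pads; the fingertips stand 22 mm ahead of it and the grasp point (between the pads) lies 3 mm ahead of it (env.finger_overhang is the distance from the TCP to the fingertips, in m); y points along the fingers, x is the direction in which the jaws open and shut, and the axes are right-handed (so a half turn about y gives the same grasp; the last joint's range is limited). The gripper opens to 85 mm and grips with 20 to 120 N. Pads are 22 mm wide; open, the fingers measure 114 mm over their backs; the gripper's body (76 mm by 85 mm) begins 54 mm behind the grasp point. The pads swing forward as they close: fully open they stand 13 mm farther back than shut.
Start: joints at [0.978, 0.313, 0.046, 1.304, 0, 1.431], TCP at [0.252, 0.517, 0.253] pointing down, gripper open.
Joint ranges: [-2.76, 2.76], [-0.86, 1.69], [-1.03, 1.26], [-2.2, 2.34], [-1.47, 1.5], [-3.14, 3.14]. Speed limits (rad/s): [2.57, 2.57, 3.14, 3.14, 3.14, 3.14].

INTERFACE

Orientations are given as a unit quaternion [w, x, y, z].
In Python, from workcell import monitor, cams, job, env gives the robot as it stands.
- The arm moves only by the tool drive_tool, never from a script. Its argument "plan" is text: rows parted by semicolons, each of 7 numbers parted by spaces: the opening, from -1 (shut) to 1 (fully open), then the shift along the tool's x, y, z in mm, then the turn, a rotation vector about the tool's x, y, z in degrees. In form: gripper x y z rx ry rz; .... A call has 1 to 8 rows; each row shifts and turns the pose as measured when the row begins, along the tool's axes as they then stand; what a row does not reach is not made up. A row lasts 1/8 s, in which the tool goes at most 62.5 mm and 10.7 degrees, less where a joint would pass 70% of its speed; a pose out of reach is approached as far as the arm can. A call is refused whole if a number of a shift passes 62.5 or a number of a turn 10.7, either way. A call with a gripper value outside its range is refused whole. The fingers move at their own pace and stop on an object; "grip_force" is the grip in N (left out, the last holds). Time passes only in rows, so rows that do not move let the fingers close. It gives the time, the measured TCP pose, the force and the opening at its end, in the units of the state.
- monitor.get_state(): the state, without advancing time (a new reading comes with each control period).
- cams.read_camera(name): name is "scene" or "side" or "wrist"; returns (picture, depth): 384x512x3 uint8, red, green, blue; 384x512 float32, m along the optical axis (not along the pixel's ray), 0 where there is no reading.
- cams.calibration(name): a dict with "fx", "fy", "cx", "cy" (pixels), "D" ([k1, k2, p1, p2, k3] as OpenCV has them; the pictures are not rectified), "R" (3x3) and "t" (3): a world point X has camera coordinates R X + t. Camera axes: x right, y down, z forward; pixel columns grow to the right and rows downward; lengths in m; the calibration is good to about 2 mm. A picture is of the moment at which its call begins: read the wrist's pose just before it. calibration takes no time and is no camera call; for the wrist camera it gives the pose at the moment of the call.
- job.hand_in(): hands the job in, once; it reports no verdict.
The state is a dict: "clock": time; "joint_pos": joint angles; "qvel": joint speeds; "tau": joint torques, N m; "tcp_pos": TCP position; "orientation": TCP orientation; "wrist_force": force on the tool from outside, world axes, zero at the start; "ft_torque": the same for the moment, N m; "finger_gap": finger opening in m.
Only numpy, scipy, OpenCV 4.12 (cv2) and the standard library are available. Lean on these libraries where they do the work, as an engineer would, in place of code of your own. Each camera call takes 0.05 s, during which the arm holds its last target.

TASK

The pocket radio on the repair bench is locked in the ratchet bar clamp. Open the clamp: press the release plate on the sliding jaw down with the fingertips and, keeping it down, push the jaw back along its bar, away from the radio, until it rests against the stop collar; then let go and move clear. Leave the radio lying where it is, do not shift the stop collar, and leave the other things on the bench alone.

Things in the scene. Friction and masses are not known exactly. Their poses are not given: they have to be found in the camera images.
- clamp: Grey steel ratchet bar clamp bolted to the bench, 362 mm long. Origin: on the bench under the bar. z up; x runs along the bar, the way the sliding jaw opens (from radio to stop collar). Along x in mm: fixed jaw -202 to -188 (86 high, 90 wide), wooden rest (110 wide) under the radio -189 to -113, end foot of the bar 120 to 160. Bar 18 wide, its top 38 above the bench.
- jaw (a joint): Sliding jaw, m. 0 = closed on the radio, grows as it opens. Blocked by the ratchet (2 mm of play) unless the release plate is down; then it slides with about 4 N of friction. In the clamp's frame at 0, along x in mm: jaw plate -108 to -96 (80 wide, top 82 high), pocket with the release plate, open above and at both sides, -96 to -34, push tab -34 to -24 (60 wide, top 98 high), carriage end -20.
- release (a joint): Release plate, m: 0 = up (ratchet engaged), 0.010 = fully down. Sprung up: about 4 N starts it, about 7 N holds it fully down. Pressed 0.006 or more, the ratchet is free; it engages again when the plate comes up (the plate may then rest a few mm down, on a tooth).
- release_top (a point): Centre of the top face of the release plate, a bare ribbed steel plate 56 mm along the bar by 50 mm across, 66 mm above the bench when up. It moves with the jaw and with the plate. The jaw plate stands beside it at 31 mm towards the radio, the push tab at 31 mm on the other side.
- tab_top (a point): Middle of the upper edge of the push tab, on its face towards the release plate (the face to push), 98 mm above the bench, 32 mm above the plate. It moves with the jaw.
- jaw_back (a point): Centre of the jaw carriage's end face that meets the stop collar, 45 mm above the bench. It moves with the jaw.
- stop_face (a point): Centre of the stop collar's face that the jaw meets, 45 mm above the bench. The collar is a dark steel block on the bar, 24 mm along it, 46 mm wide, with a black knob on top (78 mm above the bench), tightened at another place each time, 75 to 113 mm behind the closed jaw's end; it slips only under about 150 N.
- radio: Pocket radio lying face up on the work rest between the jaws, 79 mm along the bar, 130 mm across, 38 mm high, its underside 42 mm above the bench, loose once the jaw is open. Origin: centre of its underside.
- spool: Small red plastic spool, 52 mm across, 38 mm high, standing beside the clamp on the side away from the robot. Origin: centre of its underside.
- cell: Battery cell standing upright beside the clamp on the side away from the robot, 33 mm across, 61 mm high. Origin: centre of its underside.
- transformer: Small transformer with a copper winding, 58 x 56 mm, 38 mm high, standing beside the clamp on the robot's side. Origin: centre of its underside.
- driver: Screwdriver with a yellow handle lying beside the clamp on the robot's side. Origin: on the bench under its middle.
- speaker: Loose loudspeaker lying face up to the robot's left, 100 mm across, 46 mm high. Origin: centre of its underside.
- tin: Open steel cup to the robot's right, 72 mm across, 70 mm high. Origin: centre of its underside.
- brush: Brush lying to the robot's left. Origin: on the bench under its middle.
Mind the look-alikes: they are no part of the job. Leave any green look-alike of the radio alone.

How it is judged:
By the outcome, as a careful person would: the job done as asked, in the order asked, and still so for the second after the job is handed in, with the robot touching nothing.
It also fails if it takes over 32 s, if anything falls off the work surface, if the arm or the gripper's body presses on something with over 40 N, if the wrist force passes 120 N, or if a joint passes its speed limit or range.

## Working session

There is one attempt and no reset: what is moved stays moved. The work goes in short steps, Python scripts to look and compute and a tool call to move; the robot and the scene stay as the last step left them, time stands still between calls to the robot, and variables do not carry over. Pictures are saved under pics/ and viewed, and the job is handed in when it is done.

Besides the shell and the picture viewer there is one more tool, called after ">>>" as name(argument=value, ...) on one line, values as JSON. drive_tool: Moves the arm, as the interface text tells. Its arguments: {"type":"object","properties":{"plan":{"type":"string"},"grip_force":{"type":"number"}},"required":["plan"]}

```bash
mkdir -p pics; ls
cat > h.py <<'E'
import numpy as np,cv2
from workcell import monitor,cams,job,env
def snap(n,f):
    c=cams.calibration(n);p,d=cams.read_camera(n)
    cv2.imwrite('pics/%s.png'%f,p[:,:,::-1]);np.savez('pics/%s.npz'%f,p=p,d=d,**{k:np.array(v) for k,v in c.items()})
def load(f): return np.load('pics/%s.npz'%f)
def ray(c,uv):
    K=np.array([[c['fx'],0,c['cx']],[0,c['fy'],c['cy']],[0,0,1]],float)
    q=cv2.undistortPoints(np.array(uv,float).reshape(-1,1,2),K,np.array(c['D'],float)).reshape(-1,2)
    r=np.c_[q,np.ones(len(q))]@c['R']; return -c['R'].T@c['t'],r
def onz(c,uv,z):
    o,r=ray(c,uv); return o+r*((z-o[2])/r[:,2])[:,None]
def dep(c,uv):
    o,r=ray(c,uv); uv=np.array(uv,int).reshape(-1,2); return o+r*c['d'][uv[:,1],uv[:,0]][:,None]
E
python3 - <<'E'
from h import *
snap('scene','s0');snap('side','d0');print(monitor.get_state(),env.finger_overhang)
E
```

```text
pics
{'clock': 0.1, 'joint_pos': array([ 9.78409965e-01,  3.13896975e-01,  4.50900694e-02,  1.30360411e+00,
       -3.07687379e-05,  1.43123265e+00]), 'qvel': array([ 0.00048216, -0.00382524,  0.00131123, -0.0005359 ,  0.0007105 ,
        0.00119088]), 'tau': array([ 2.50285942e-03, -4.81725633e+01,  2.99244690e+01,  1.26990557e-02,
       -1.57292511e-04,  6.60315408e-06]), 'tcp_pos': array([0.25132422, 0.51669497, 0.2525131 ]), 'orientation': array([-0.59923746,  0.5997223 ,  0.37448109, -0.37551503]), 'wrist_force': array([-0.10465623, -0.07577288,  0.24573057]), 'ft_torque': array([2.48654320e-02, 3.09891598e-02, 9.61250386e-05]), 'finger_gap': 0.08552782168676679} 0.022
```

View pics/s0.png

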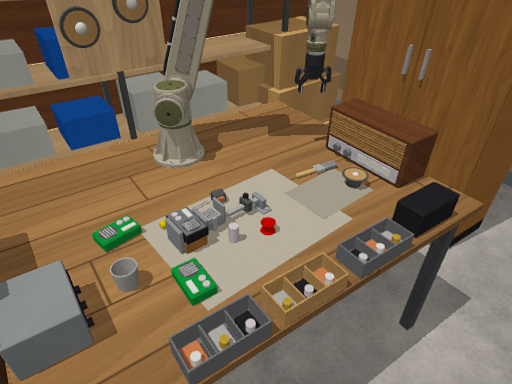

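View pics/d0.png

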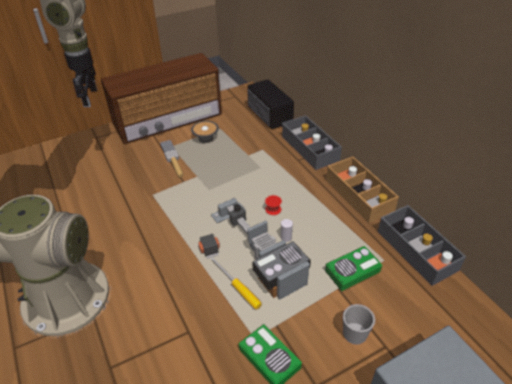

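The bench shows a grey clamp holding a dark radio: scene about (188,228), side about (281,268). The stop collar is at scene (246,202) and side (236,212). Two green look-alike radios are at scene (117,232) and (194,280), and I will leave both alone. Next I'll look at a close crop of each view.

Run:
```python
import cv2
a=cv2.imread('pics/s0.png')[175:265,150:290];cv2.imwrite('pics/s0c.png',cv2.resize(a,None,fx=5.5,fy=5.5,interpolation=2))
a=cv2.imread('pics/d0.png')[190:300,190:330];cv2.imwrite('pics/d0c.png',cv2.resize(a,None,fx=5.4,fy=5.4,interpolation=2))
```

```text
(no output)
```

View pics/s0c.png

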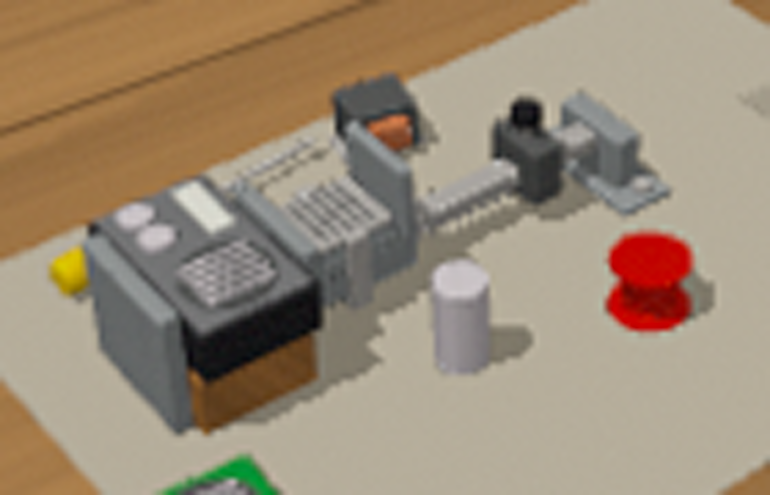

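View pics/d0c.png

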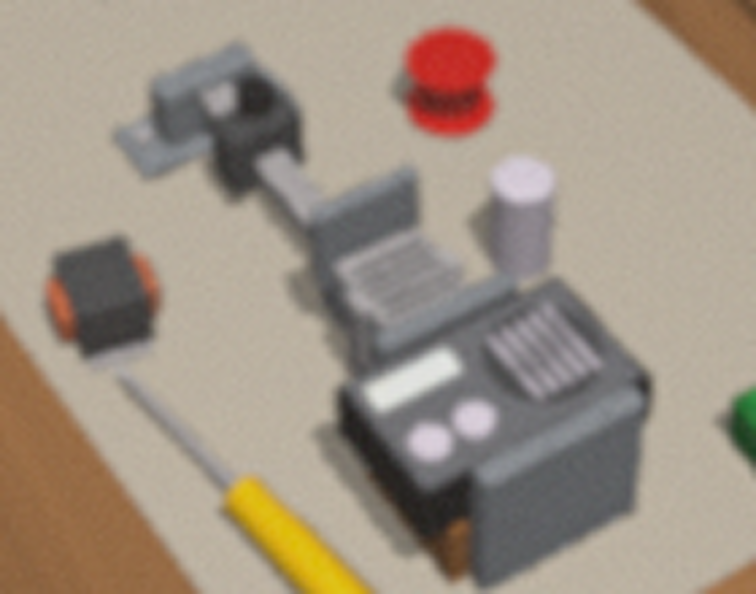

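The crops confirm the dark radio between the jaws. The push tab's top edge runs from about scene (214,198) to (225,206) and the ribbed release plate is near scene (211,213). The collar with its knob is at scene (245,196). The driver and transformer lie on the robot's side of the clamp.

Run:
```python
from h import *
np.set_printoptions(precision=4,suppress=True)
s=load('s0');d=load('d0')
S=lambda l:[(150+x/5.5-.4,175+y/5.5-.4) for x,y in l]
D=lambda l:[(190+x/5.4-.4,190+y/5.4-.4) for x,y in l]
print('tab ends top z98'); print(onz(s,S([(352,128),(409,172)]),.098)); print(onz(d,D([(316,222),(413,180)]),.098))
print('plate corners z66'); print(onz(s,S([(288,207),(343,180),(388,215),(335,248)]),.066)); print(onz(d,D([(338,266),(420,234),(465,274),(376,320)]),.066))
print('jawplate top z82, ends');print(onz(s,S([(240,188)]),.082));print(onz(d,D([(376,340),(512,280)]),.082))
print('fixed jaw top z86');print(onz(s,S([(92,240),(180,318)]),.086));print(onz(d,D([(480,475),(638,395)]),.086))
print('knob z78');print(onz(s,S([(526,103)]),.078));print(onz(d,D([(258,90)]),.078))
print(dep(s,S([(340,213),(526,105)])),dep(d,D([(400,275),(258,92)])))
```

```text
tab ends top z98
[[ 0.4894 -0.103   0.098 ]
 [ 0.5448 -0.0973  0.098 ]]
[[ 0.4805 -0.1074  0.098 ]
 [ 0.5351 -0.106   0.098 ]]
plate corners z66
[[ 0.4975 -0.153   0.066 ]
 [ 0.4932 -0.1134  0.066 ]
 [ 0.537  -0.1083  0.066 ]
 [ 0.5458 -0.1488  0.066 ]]
[[ 0.4892 -0.1122  0.066 ]
 [ 0.5348 -0.1134  0.066 ]
 [ 0.541  -0.1473  0.066 ]
 [ 0.4889 -0.1517  0.066 ]]
jawplate top z82, ends
[[ 0.4845 -0.1761  0.082 ]]
[[ 0.4767 -0.1745  0.082 ]
 [ 0.5515 -0.1737  0.082 ]]
fixed jaw top z86
[[ 0.4848 -0.2683  0.086 ]
 [ 0.5716 -0.2569  0.086 ]]
[[ 0.4782 -0.2682  0.086 ]
 [ 0.564  -0.2646  0.086 ]]
knob z78
[[0.5032 0.0118 0.078 ]]
[[0.5054 0.0069 0.078 ]]
[[ 0.5175 -0.1295  0.0641]
 [ 0.5042  0.0112  0.0773]] [[ 0.5135 -0.1313  0.0647]
 [ 0.5052  0.0065  0.077 ]]
```

```bash
cat >> h.py <<'E'
from scipy.spatial.transform import Rotation as Ro
def Rt(st): q=st['orientation'];return Ro.from_quat([q[1],q[2],q[3],q[0]])
def togo(p,ax=None):
    st=monitor.get_state();R=Rt(st).as_matrix()
    print('clk',st['clock'],'tcp',st['tcp_pos'].round(4),'F',st['wrist_force'].round(1),'gap',round(st['finger_gap'],4));print(R.round(3))
    print('shift tool mm',(R.T@(np.array(p)-st['tcp_pos'])*1e3).round(1))
    if ax is not None: print('turn deg',np.degrees((Ro.from_matrix(R.T@np.array(ax))).as_rotvec()).round(1))
E
python3 - <<'E'
from h import *
t=.077; 
# tool z presumably -> print R
togo([.516,-.13,.25])
print(cams.calibration('wrist')['R'].round(2), (-cams.calibration('wrist')['R'].T@cams.calibration('wrist')['t']).round(3))
E
```

```text
clk 0.1 tcp [0.2513 0.5167 0.2525] F [-0.1 -0.1  0.2] gap 0.0855
[[ 0.438 -0.001 -0.899]
 [ 0.899 -0.001  0.438]
 [-0.002 -1.     0.   ]]
shift tool mm [-465.7    3.2 -520.9]
[[ 0.44  0.9  -0.  ]
 [ 0.86 -0.42  0.31]
 [ 0.28 -0.14 -0.95]] [0.181 0.551 0.373]
```

>>> drive_tool(plan="-1 -41 0 -46 0 -8 0; -1 -47 0 -40 0 -8 0; -1 -52 0 -33 0 -8 0; -1 -56 0 -25 0 -6.4 0; -1 -59 0 -19 0 0 0; -1 -59 0 -19 0 0 0; -1 -59 0 -19 0 0 0; -1 -59 0 -19 0 0 0", grip_force=40)

```text
clock: 1.1
tcp_pos: [0.4464, 0.0579, 0.2498]
orientation: [0.473, -0.473, -0.525, 0.527]
wrist_force: [0.7, 0.4, 1.0]
finger_gap: 0.0004
```

Run:
```python
from h import *
t=.077;c,s=np.cos(t),np.sin(t)
A=np.array([[-s,0,-c],[c,0,-s],[0,-1,0]])
togo([.516,-.13,.25],A)
```

```text
clk 1.1 tcp [0.4464 0.0579 0.2498] F [0.7 0.4 1. ] gap 0.0004
[[-0.106 -0.002 -0.994]
 [ 0.994 -0.003 -0.106]
 [-0.003 -1.     0.002]]
shift tool mm [-194.2    0.2  -49.3]
turn deg [-0.1  1.7 -0.2]
```

>>> drive_tool(plan="-1 -50 0 -13 0 1.7 0; -1 -50 0 -13 0 0 0; -1 -50 0 -13 0 0 0; -1 -44 0 -10 0 0 0; -1 0 0 0 0 0 0")

```text
clock: 1.72
tcp_pos: [0.5126, -0.1423, 0.2479]
orientation: [0.483, -0.482, -0.515, 0.518]
wrist_force: [-0.4, 0.9, -0.3]
finger_gap: -0.0
```

Run:
```python
from h import *
snap('wrist','w1')
t=.077;c,s=np.cos(t),np.sin(t)
A=np.array([[-s,0,-c],[c,0,-s],[0,-1,0]])
togo([.516,-.13,.25],A)
```

```text
clk 1.775 tcp [ 0.5119 -0.1408  0.2479] F [ 0.2  0.1 -0.6] gap 0.0002
[[-0.069 -0.005 -0.998]
 [ 0.998 -0.001 -0.069]
 [-0.001 -1.     0.005]]
shift tool mm [10.5 -2.1 -4.8]
turn deg [-0.3 -0.4 -0. ]
```

View pics/w1.png

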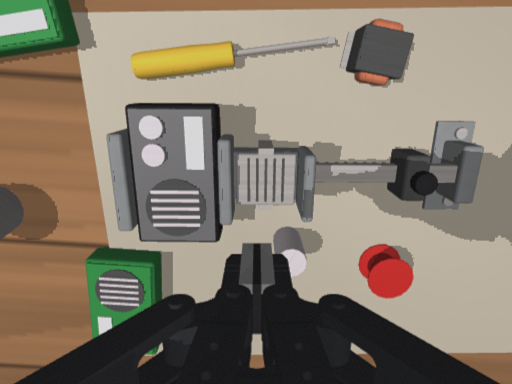

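The wrist view shows the clamp lying along the image. The ribbed plate is at about (267,178), the tab at (306,184), the jaw plate at (226,180) and the collar knob at (424,183). The radio is at (176,173).

Run:
```python
import cv2
a=cv2.imread('pics/w1.png')[130:240,210:350];cv2.imwrite('pics/w1c.png',cv2.resize(a,None,fx=5,fy=5,interpolation=2))
a=cv2.imread('pics/w1.png')[110:220,370:500];cv2.imwrite('pics/w1d.png',cv2.resize(a,None,fx=5,fy=5,interpolation=2))
```

```text
(no output)
```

View pics/w1c.png

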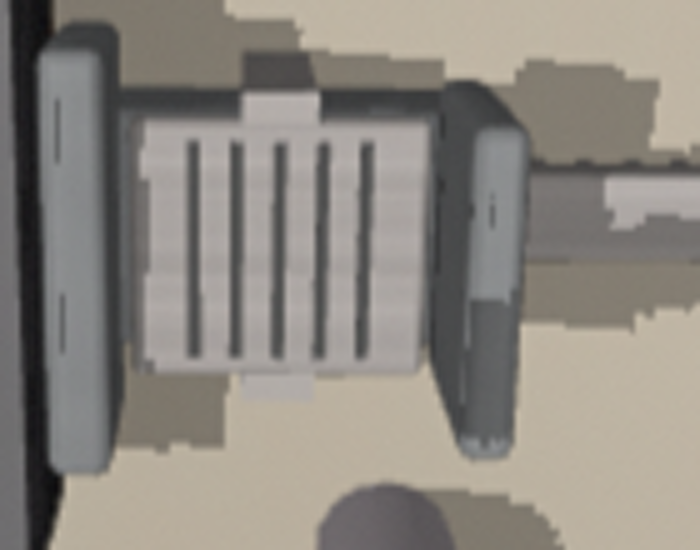

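View pics/w1d.png

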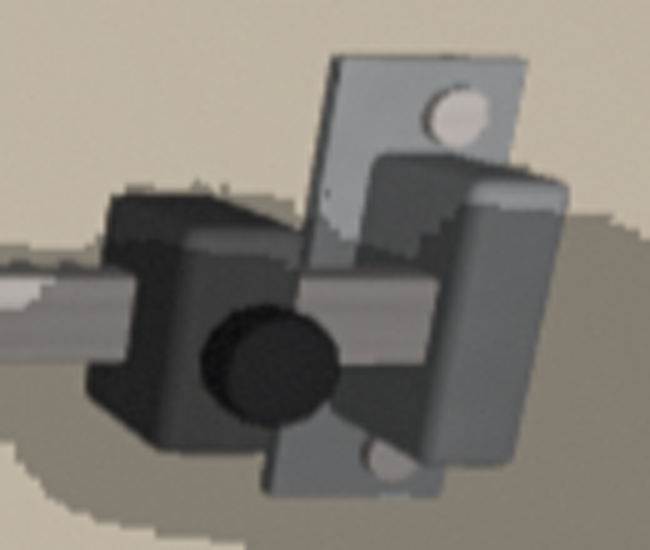

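Run:
```python
from h import *
np.set_printoptions(precision=4,suppress=True)
w=load('w1')
C=lambda l:[(210+x/5-.4,130+y/5-.4) for x,y in l]
E=lambda l:[(370+x/5-.4,110+y/5-.4) for x,y in l]
p=onz(w,C([(140,122),(433,122),(420,372),(138,372)]),.066);print(p,p.mean(0))
tb=onz(w,C([(474,128),(458,450)]),.098);print('tab',tb,tb.mean(0))
j=onz(w,C([(105,52),(105,470)]),.082);print('jaw',j,j.mean(0))
k=onz(w,E([(278,365)]),.078);print('knob',k)
print('bar mid', onz(w,E([(60,318)]),.038), onz(w,C([(560,220)]),.038))
print('depthz',dep(w,C([(300,245),(495,250),(80,250)])))
print('robot tcp', monitor.get_state()['tcp_pos'])
```

```text
[[ 0.4929 -0.1613  0.066 ]
 [ 0.4892 -0.1076  0.066 ]
 [ 0.5377 -0.105   0.066 ]
 [ 0.5414 -0.1592  0.066 ]] [ 0.5153 -0.1333  0.066 ]
tab [[ 0.484  -0.105   0.098 ]
 [ 0.5407 -0.1014  0.098 ]] [ 0.5124 -0.1032  0.098 ]
jaw [[ 0.4781 -0.1672  0.082 ]
 [ 0.5555 -0.1637  0.082 ]] [ 0.5168 -0.1655  0.082 ]
knob [[0.505 0.01  0.078]]
bar mid [[ 0.5079 -0.0149  0.038 ]] [[ 0.5125 -0.076   0.038 ]]
depthz [[ 0.5142 -0.1301  0.0656]
 [ 0.5044 -0.0991  0.0977]
 [ 0.5136 -0.1701  0.0819]]
robot tcp [ 0.5119 -0.1408  0.2479]
```

>>> drive_tool(plan="-1 8 45 -2 0 0 0; -1 8 45 -2 0 0 0; -1 0 30 0 0 0 0; -1 0 0 0 0 0 0")

```text
clock: 2.28
tcp_pos: [0.5125, -0.1193, 0.1254]
orientation: [0.483, -0.48, -0.517, 0.519]
wrist_force: [0.0, 0.4, -0.4]
finger_gap: -0.0004
```

Run:
```python
from h import *
snap('side','d2');snap('scene','s2')
togo([.5148,-.125,.093])
a=cv2.imread('pics/d2.png')[170:300,190:330];b=cv2.imread('pics/s2.png')[135:265,150:290]
cv2.imwrite('pics/m2.png',cv2.resize(np.hstack([a,b]),None,fx=2.8,fy=2.8,interpolation=2))
```

```text
clk 2.375 tcp [ 0.5147 -0.1205  0.1281] F [-0.2 -1.3  0.1] gap -0.0
[[-0.073 -0.001 -0.997]
 [ 0.997 -0.001 -0.073]
 [-0.001 -1.     0.001]]
shift tool mm [-4.5 35.1  0.2]
```

View pics/m2.png

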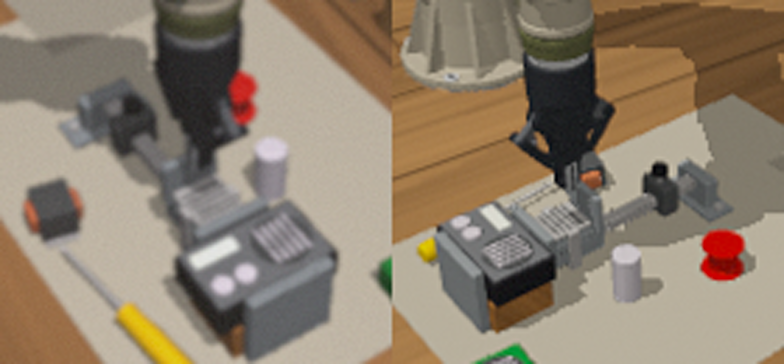

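The fingers are just above the pocket but close to the tab. I'll shift them back towards the middle of the pocket before descending.

>>> drive_tool(plan="-1 -12 0 0 0 0 0; -1 0 12 0 0 0 0; -1 0 15 0 0 0 0; -1 0 0 0 0 0 0")

```text
clock: 2.88
tcp_pos: [0.5181, -0.1344, 0.1033]
orientation: [-0.479, 0.484, 0.518, -0.518]
wrist_force: [-0.6, -0.1, -0.3]
finger_gap: -0.0002
```

Run:
```python
from h import *
snap('side','d3');snap('wrist','w3')
togo([.515,-.132,.075])
a=cv2.imread('pics/d3.png')[170:300,190:330];b=cv2.imread('pics/w3.png')
cv2.imwrite('pics/m3.png',np.hstack([cv2.resize(a,(414,384),interpolation=2),b[:,80:460]]))
```

```text
clk 2.975 tcp [ 0.5189 -0.1346  0.1044] F [ 0.3 -0.7 -0.7] gap -0.0003
[[-0.073  0.007 -0.997]
 [ 0.997 -0.005 -0.073]
 [-0.005 -1.    -0.007]]
shift tool mm [ 3.1 29.3  3.9]
```

View pics/m3.png

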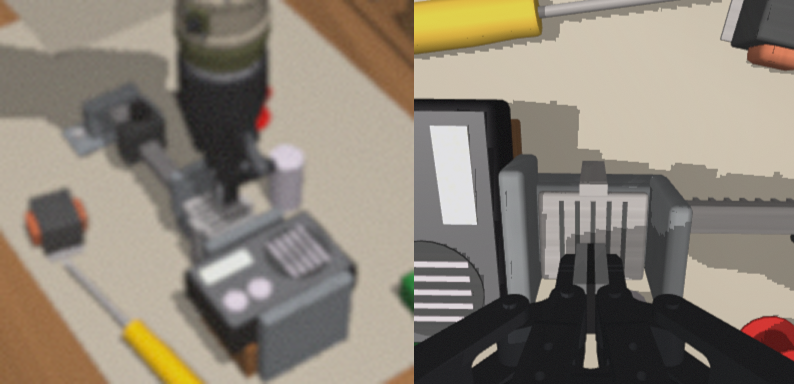

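The tips are inside the pocket, between the jaw plate and the tab. The knuckles spread wider higher up, so I'll check their height above the tips from the depth image.

Run:
```python
from h import *
w=load('w3');d=w['d']
uu,vv=np.meshgrid(np.arange(80,440,2),np.arange(240,384,2));uv=np.c_[uu.ravel(),vv.ravel()]
P=dep(w,uv);ok=d[uv[:,1],uv[:,0]]>0
# tool frame (image moment)
R=Rt(monitor.get_state()).as_matrix();t=np.array([.5185,-.1345,.1037])
col=w['p'][uv[:,1],uv[:,0]].max(1)
Q=(P-t)@R*1e3
m=ok&(col<60)&(Q[:,1]<21)&(abs(Q[:,2])<45)
for lo in range(-70,24,6):
    k=m&(Q[:,1]>=lo)&(Q[:,1]<lo+6)
    if k.sum()>3: print(lo,k.sum(),Q[k,0].min().round(0),Q[k,0].max().round(0),Q[k,2].min().round(0),Q[k,2].max().round(0))
```

```text
-70 12 -13.0 14.0 17.0 18.0
-64 615 -42.0 43.0 10.0 18.0
-58 1101 -45.0 47.0 4.0 18.0
-52 1213 -48.0 48.0 -1.0 17.0
-46 767 -46.0 48.0 -9.0 17.0
-40 1304 -41.0 41.0 -10.0 13.0
-34 841 -37.0 37.0 -11.0 14.0
-28 478 -32.0 31.0 -9.0 14.0
-22 157 -20.0 20.0 -10.0 13.0
-16 82 -13.0 13.0 -11.0 11.0
-10 73 -13.0 13.0 6.0 11.0
-4 79 -13.0 13.0 6.0 11.0
2 71 -13.0 32.0 5.0 11.0
8 91 -13.0 32.0 -13.0 16.0
14 55 -11.0 32.0 -18.0 14.0
```

The knuckles flare to ±31 mm about 26 mm above the TCP, which would ride over the tab edge. I'll turn the tool 90° so that only the 22 mm pad width lies along the bar.

>>> drive_tool(plan="-1 0 -20 0 0 10 0; -1 0 0 0 0 10 0; -1 0 0 0 0 10 0; -1 0 0 0 0 10 0; -1 0 0 0 0 10 0; -1 0 0 0 0 10 0; -1 0 0 0 0 10 0; -1 0 0 0 0 10 0")

```text
clock: 3.98
tcp_pos: [0.52, -0.1345, 0.1274]
orientation: [-0.701, 0.706, 0.075, -0.068]
wrist_force: [0.2, 0.8, -0.3]
finger_gap: 0.0
```

Run:
```python
from h import *
t=.068;c,s=np.cos(t),np.sin(t)
A=np.array([[c,0,-s],[s,0,c],[0,-1,0]])
togo([.5150,-.128,.105],A); print(monitor.get_state()['joint_pos'].round(2))
```

```text
clk 3.975 tcp [ 0.52   -0.1345  0.1274] F [ 0.2  0.8 -0.3] gap 0.0
[[ 0.979  0.01  -0.201]
 [ 0.201 -0.006  0.979]
 [ 0.009 -1.    -0.008]]
shift tool mm [-3.8 22.3  7.5]
turn deg [0.4 7.7 0.5]
[-0.4   0.3  -0.29  0.97 -0.    0.97]
```

>>> drive_tool(plan="-1 -4 0 8 0.4 7.7 0.5; -1 0 10 0 0 0 0; -1 0 12 0 0 0 0; -1 0 0 0 0 0 0")

```text
clock: 4.47
tcp_pos: [0.515, -0.1276, 0.1042]
orientation: [-0.706, 0.707, 0.025, -0.024]
wrist_force: [0.6, -0.2, -0.8]
finger_gap: -0.0002
```

Run:
```python
from h import *
snap('side','d4');snap('wrist','w4')
t=.068;c,s=np.cos(t),np.sin(t)
A=np.array([[c,0,-s],[s,0,c],[0,-1,0]])
togo([.515,-.126,.076],A)
a=cv2.imread('pics/d4.png')[170:300,190:330];b=cv2.imread('pics/w4.png')
cv2.imwrite('pics/m4.png',np.hstack([cv2.resize(a,(414,384),interpolation=2),b[:,80:460]]))
```

```text
clk 4.575 tcp [ 0.5156 -0.1278  0.1052] F [ 0.1 -0.3  0.2] gap 0.0001
[[ 0.998  0.003 -0.068]
 [ 0.068 -0.001  0.998]
 [ 0.003 -1.    -0.001]]
shift tool mm [-0.6 29.2  1.9]
turn deg [0.1 0.  0.2]
```

View pics/m4.png

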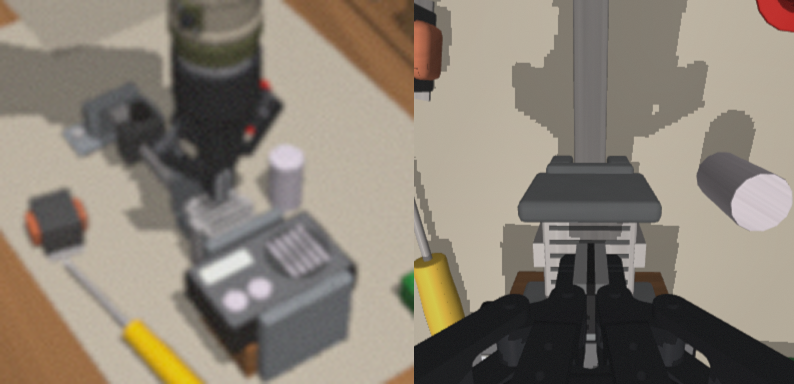

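The fingers are centred over the plate, clear of the tab and the jaw plate. Now I'll press down in small steps.

>>> drive_tool(plan="-1 0 12 0 0 0 0; -1 0 7 0 0 0 0; -1 0 4 0 0 0 0; -1 0 2 0 0 0 0")

```text
clock: 5.08
tcp_pos: [0.5162, -0.1282, 0.0799]
orientation: [-0.706, 0.707, 0.026, -0.023]
wrist_force: [-2.3, 0.8, 7.0]
finger_gap: -0.0002
```

>>> drive_tool(plan="-1 0 3 0 0 0 0; -1 0 2 0 0 0 0")

```text
clock: 5.32
tcp_pos: [0.5165, -0.1285, 0.0775]
orientation: [-0.706, 0.708, 0.026, -0.022]
wrist_force: [-8.2, 2.8, 24.8]
finger_gap: -0.0001
```

The plate is fully down, with about 25 N on it. Now I'll push along the bar.

>>> drive_tool(plan="-1 0 1 8 0 0 0; -1 0 1 8 0 0 0")

```text
clock: 5.58
tcp_pos: [0.5166, -0.116, 0.0782]
orientation: [-0.703, 0.711, 0.027, -0.02]
wrist_force: [-1.6, -5.4, 7.4]
finger_gap: 0.0
```

>>> drive_tool(plan="-1 -1 1.5 10 0 0 0; -1 -1 1.5 10 0 0 0; -1 0 1.5 10 0 0 0")

```text
clock: 5.95
tcp_pos: [0.5154, -0.0916, 0.0779]
orientation: [-0.698, 0.716, 0.028, -0.017]
wrist_force: [-6.9, -4.5, 15.8]
finger_gap: 0.0002
```

Run:
```python
from h import *
snap('side','d5')
t=.068;c,s=np.cos(t),np.sin(t)
A=np.array([[c,0,-s],[s,0,c],[0,-1,0]])
togo([.515,-.126,.076],A)
a=cv2.imread('pics/d5.png')[170:300,190:330]
cv2.imwrite('pics/m5.png',cv2.resize(a,None,fx=4,fy=4,interpolation=2))
```

```text
clk 6.0 tcp [ 0.5153 -0.0904  0.0779] F [-5.1 -2.5 14.1] gap 0.0002
[[ 0.998  0.016 -0.064]
 [ 0.064 -0.024  0.998]
 [ 0.014 -1.    -0.025]]
shift tool mm [ -2.6   2.7 -35.4]
turn deg [ 1.4 -0.2  0.8]
```

View pics/m5.png

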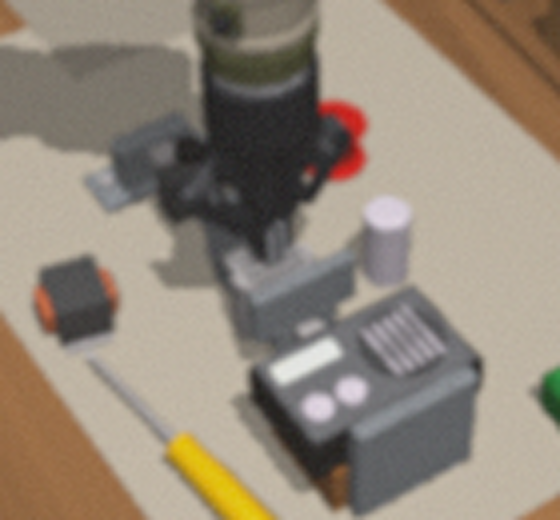

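The jaw has moved about 28 mm and the radio has stayed put. I'll keep pushing.

>>> drive_tool(plan="-1 -1 1.3 10 0.5 0 0.3; -1 -1 1.3 10 0.5 0 0.3; -1 -1 1.3 10 0.5 0 0.3; -1 0 1.3 10 0.5 0 0.3")

```text
clock: 6.5
tcp_pos: [0.5135, -0.0571, 0.0779]
orientation: [-0.704, 0.709, 0.022, -0.021]
wrist_force: [-5.6, -4.2, 11.3]
finger_gap: 0.0
```

>>> drive_tool(plan="-1 -1.5 1.3 10 0.2 0 0.2; -1 -1.5 1.3 8 0.2 0 0.2; -1 -1 1.3 5 0.2 0 0.2")

```text
clock: 6.88
tcp_pos: [0.5123, -0.0386, 0.078]
orientation: [-0.704, 0.71, 0.02, -0.021]
wrist_force: [-2.6, -4.7, 9.3]
finger_gap: -0.0001
```

Run:
```python
from h import *
snap('side','d6');snap('scene','s6')
togo([.515,-.126,.076])
a=cv2.imread('pics/d6.png')[160:290,170:310];b=cv2.imread('pics/s6.png')[135:265,170:310]
cv2.imwrite('pics/m6.png',cv2.resize(np.hstack([a,b]),None,fx=2.8,fy=2.8,interpolation=2))
```

```text
clk 6.975 tcp [ 0.5122 -0.0382  0.0779] F [-1.  -2.4  9.1] gap 0.0003
[[ 0.998 -0.001 -0.058]
 [ 0.058 -0.007  0.998]
 [-0.002 -1.    -0.007]]
shift tool mm [ -2.3   2.5 -87.8]
```

View pics/m6.png

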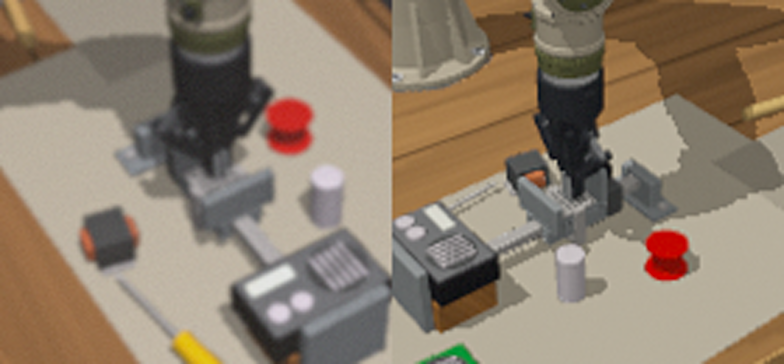

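Near the collar now. I'll take small steps until the force along the bar rises.

>>> drive_tool(plan="-1 -0.5 1.3 5 0.1 0 0; -1 -0.5 1.3 4 0.1 0 0")

```text
clock: 7.22
tcp_pos: [0.5129, -0.0334, 0.078]
orientation: [-0.702, 0.712, 0.021, -0.019]
wrist_force: [-2.4, -7.2, 8.2]
finger_gap: -0.0001
```

>>> drive_tool(plan="-1 -0.5 1.3 4 0.3 0 0; -1 -0.5 1.3 4 0.3 0 0")

```text
clock: 7.48
tcp_pos: [0.5139, -0.0297, 0.078]
orientation: [-0.702, 0.712, 0.022, -0.016]
wrist_force: [-2.8, -6.9, 8.8]
finger_gap: 0.0001
```

>>> drive_tool(plan="-1 -1 1.3 5 0.3 0 0.3; -1 -1 1.3 5 0.3 0 0.3")

```text
clock: 7.72
tcp_pos: [0.5144, -0.0264, 0.0781]
orientation: [-0.7, 0.713, 0.018, -0.017]
wrist_force: [-3.8, -17.9, 7.3]
finger_gap: 0.0002
```

>>> drive_tool(plan="-1 -1 1.5 4 0 0 0.3")

```text
clock: 7.85
tcp_pos: [0.5147, -0.0265, 0.0783]
orientation: [-0.697, 0.717, 0.016, -0.017]
wrist_force: [-1.1, -14.5, 8.4]
finger_gap: -0.0002
```

Run:
```python
from h import *
snap('side','d7');snap('scene','s7')
togo([.515,-.126,.076])
a=cv2.imread('pics/d7.png')[160:290,170:310];b=cv2.imread('pics/s7.png')[135:265,170:310]
cv2.imwrite('pics/m7.png',cv2.resize(np.hstack([a,b]),None,fx=2.8,fy=2.8,interpolation=2))
```

```text
clk 7.95 tcp [ 0.5151 -0.0265  0.0784] F [ -1.1 -15.6   9.3] gap 0.0001
[[ 0.999  0.001 -0.047]
 [ 0.047 -0.028  0.999]
 [-0.    -1.    -0.028]]
shift tool mm [ -4.8   5.1 -99.3]
```

View pics/m7.png

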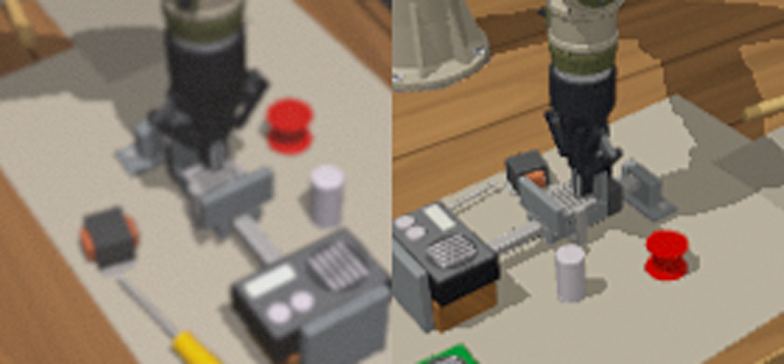

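Run:
```python
from h import *
a=cv2.imread('pics/s7.png')[180:230,205:285];b=cv2.imread('pics/s6.png')[180:230,205:285]
c=cv2.imread('pics/d7.png')[195:250,215:290]
cv2.imwrite('pics/m8.png',np.vstack([np.hstack([cv2.resize(x,(400,250),interpolation=2) for x in (a,b)]),np.hstack([cv2.resize(x,(400,293),interpolation=2) for x in (c,cv2.imread('pics/d6.png')[195:250,215:290])])]))
```

```text
(no output)
```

View pics/m8.png

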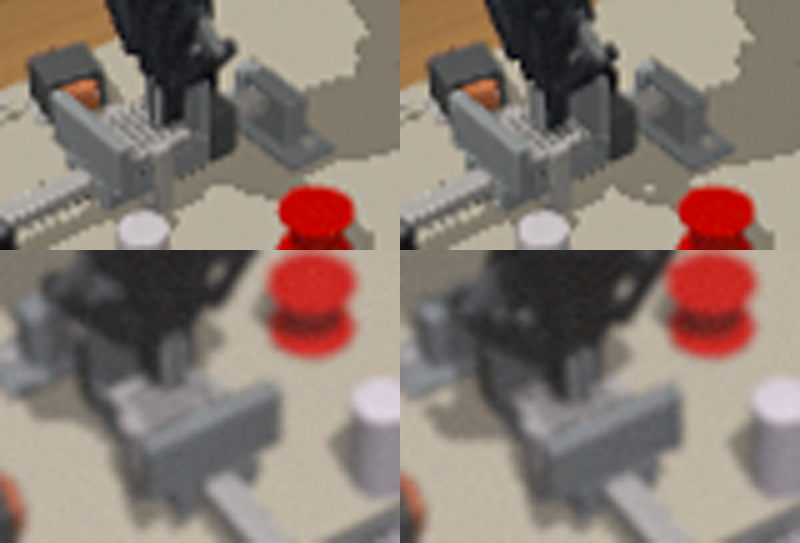

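The jaw sits against the collar with no visible gap, and the fingers are on the tab with about 15 N along the bar. Now I'll release straight up.

>>> drive_tool(plan="-1 0 -6 1 0 0 0; -1 0 -10 0 0 0 0; -1 0 -20 -2 0 0 0; -1 0 -40 -3 0 0 0; -1 0 -60 0 0 0 0; -1 0 -40 -40 0 0 0; -1 0 0 0 0 0 0; -1 0 0 0 0 0 0")

```text
clock: 8.95
tcp_pos: [0.5169, -0.0647, 0.2606]
orientation: [-0.698, 0.716, 0.017, -0.017]
wrist_force: [-0.7, 0.6, 0.7]
finger_gap: 0.0
```

Run:
```python
from h import *
snap('wrist','w9');snap('side','d9');snap('scene','s9')
togo([.515,-.126,.076])
a=cv2.imread('pics/d9.png')[170:300,190:330];b=cv2.imread('pics/s9.png')[160:290,150:290]
cv2.imwrite('pics/m9.png',cv2.resize(np.hstack([a,b]),None,fx=2.8,fy=2.8,interpolation=2))
```

```text
clk 9.1 tcp [ 0.5165 -0.0644  0.2599] F [-0.8  1.2  0.3] gap -0.0001
[[ 0.999 -0.001 -0.05 ]
 [ 0.05  -0.026  0.998]
 [-0.002 -1.    -0.025]]
shift tool mm [ -4.2 185.4 -56.7]
```

View pics/m9.png

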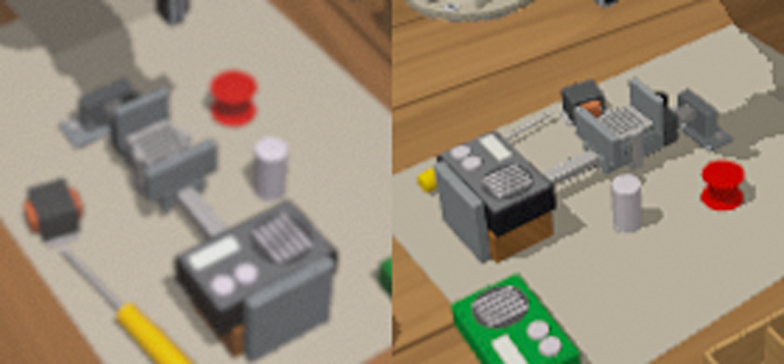

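View pics/w9.png

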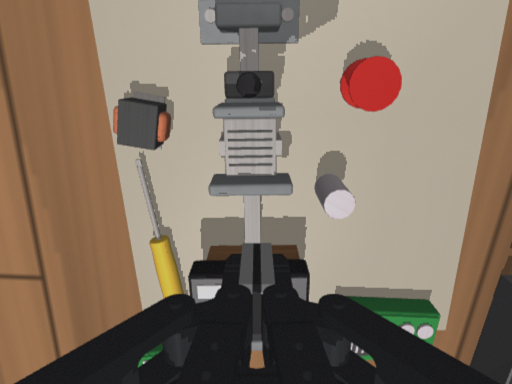

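The wrist view shows the jaw up against the collar at about (249,92), with the tab at (249,111) and the knob at (249,86). The radio and the other items have not moved. I'll measure the gap and the plate height.

Run:
```python
from h import *
np.set_printoptions(precision=4,suppress=True)
a=cv2.imread('pics/w9.png')[60:205,195:305];cv2.imwrite('pics/w9c.png',cv2.resize(a,None,fx=4,fy=4,interpolation=2))
w=load('w9')
print(dep(w,[(249,140),(250,165)]))
print('knob',onz(w,[(249,86)],.078),dep(w,[(249,86)]))
s=load('s0');s9=load('s9');d0=load('d0');d9=load('d9')
for n,x,y,roi in (('scene radio',s,s9,(165,205,210,255)),('side radio',d0,d9,(250,245,312,295)),('scene cup',s,s9,(238,190,260,203))):
    A=x['p'][roi[1]:roi[3],roi[0]:roi[2]].astype(int);B=y['p'][roi[1]:roi[3],roi[0]:roi[2]].astype(int)
    print(n,cv2.phaseCorrelate(A.mean(2),B.mean(2)))
```

```text
[[ 0.509  -0.0382  0.0664]
 [ 0.511  -0.0621  0.0671]]
knob [[0.5072 0.0102 0.078 ]] [[0.5073 0.0103 0.0787]]
scene radio ((0.3742602378570581, 0.07845601030379612), 0.8793350360221616)
side radio ((0.11987483113263053, 0.002415226397467052), 0.8476068976969738)
scene cup ((0.8527729233120294, 1.2714104133346291), 0.48786441198935354)
```

View pics/w9c.png

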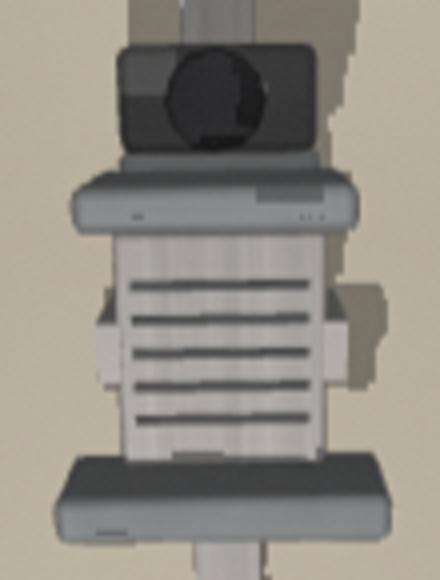

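Run:
```python
from h import *
w=load('w9')
t=onz(w,[(248.4,116.6)],.098)[0];k=onz(w,[(248.8,84.9)],.078)[0];print(t,k,'dist tab face-knob (26 expected)',np.linalg.norm((t-k)[:2]))
print(job.hand_in())
```

```text
[ 0.5081494  -0.01335374  0.098     ] [0.50703388 0.011135   0.078     ] dist tab face-knob (26 expected) 0.024514137995739507
the job is handed in; nothing more can be done
None
```

The clamp is open: the jaw rests against the stop collar, and the job is handed in at about 9 s on the robot's clock. I pressed the release plate fully down and held it down while pushing the jaw back about 88 mm. Then I lifted straight off and moved clear.

**What the last checks showed:**
- **Jaw and collar:** there is no visible gap. The tab face measured 24.5 mm from the knob, against 26 mm expected for contact, which is within measuring error.
- **Collar:** the knob is still at y ≈ 0.010 m, the same as before the push.
- **Release plate:** it is back up at about 66 mm.
- **Radio:** it is in place, with an image shift under 0.4 px.
- **Forces:** the highest wrist force I saw was about 26 N, and it was near zero after I moved clear.

**Check that failed:** the image comparison on the collar was unusable (correlation only 0.49), because the jaw now fills part of that picture. I relied on the knob position instead.

**During the push:** the fingers slid along the plate for the last 10 mm or so before they met the tab, after the jaw had already reached the collar.

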